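# Feel out the worn bearing

### The job

Three bearing units that look alike stand in the blue rack and one of them is worn. Nudge the brass pin of each with a fingertip until its plate has turned about 30 degrees, feeling for drag - push gently, as the units only stand loose in their nests and must not tip, and do not force a plate that binds. Then lift the unit that drags by its round barrel and set it down, not drop it, upright on the floor of the red tray; leave the two good units in their nests and the things around where they are.

Things in the scene. Friction and masses are not known exactly. Their poses are not given: they have to be found in the camera images.
- rack: blue test rack fixed to the bench, a plate 120 x 330 x 12 mm with three square nests (83 mm wide, 8 mm deep, floor 4 mm above the bench) in a row along its y axis, 105 mm apart, the middle one at its centre. Origin: centre of the underside; z up.
- tray: red reject tray fixed to the bench, open on top, outside 150 x 180 x 20 mm, walls 4 mm, floor 4 mm thick; long side along its y axis. Origin: centre of the underside.
- unit_a: one of three alike bearing units (0.8 kg, loose), in the nests in any order; the name tells nothing of its condition. Aluminium flange 80 x 80 x 8 mm; on it a round barrel, 50 mm across, 24 mm high (grip and lift here); on that the turning plate. 1.5 mm play all round in the nest, not held down: about 7 N sideways on the pin tips it. Origin: centre of its underside; z up, the bearing's axis.
- rotor_a: turning plate of unit_a: dark steel disc 41 mm across, 3.5 mm thick, with an upright brass pin. Turns either way: endlessly in a good bearing, a few tenths of a newton on the pin; in the worn one it takes about 4 N all the way and binds hard somewhere beyond 43 degrees from its start. Origin: on the axis, 33 mm above the unit's underside; its -x axis points to the pin.
- pin_a (a point): top centre of the brass pin of unit_a: 8 mm in diameter, 18 mm high above the disc, 16.5 mm from the axis, top 54 mm above the unit's underside. At the start it stands on the robot's side of the axis, within 45 degrees.
- unit_b: one of three alike bearing units (0.8 kg, loose), in the nests in any order; the name tells nothing of its condition. Aluminium flange 80 x 80 x 8 mm; on it a round barrel, 50 mm across, 24 mm high (grip and lift here); on that the turning plate. 1.5 mm play all round in the nest, not held down: about 7 N sideways on the pin tips it. Origin: centre of its underside; z up, the bearing's axis.
- rotor_b: turning plate of unit_b: dark steel disc 41 mm across, 3.5 mm thick, with an upright brass pin. Turns either way: endlessly in a good bearing, a few tenths of a newton on the pin; in the worn one it takes about 4 N all the way and binds hard somewhere beyond 43 degrees from its start. Origin: on the axis, 33 mm above the unit's underside; its -x axis points to the pin.
- pin_b (a point): top centre of the brass pin of unit_b: 8 mm in diameter, 18 mm high above the disc, 16.5 mm from the axis, top 54 mm above the unit's underside. At the start it stands on the robot's side of the axis, within 45 degrees.
- unit_c: one of three alike bearing units (0.8 kg, loose), in the nests in any order; the name tells nothing of its condition. Aluminium flange 80 x 80 x 8 mm; on it a round barrel, 50 mm across, 24 mm high (grip and lift here); on that the turning plate. 1.5 mm play all round in the nest, not held down: about 7 N sideways on the pin tips it. Origin: centre of its underside; z up, the bearing's axis.
- rotor_c: turning plate of unit_c: dark steel disc 41 mm across, 3.5 mm thick, with an upright brass pin. Turns either way: endlessly in a good bearing, a few tenths of a newton on the pin; in the worn one it takes about 4 N all the way and binds hard somewhere beyond 43 degrees from its start. Origin: on the axis, 33 mm above the unit's underside; its -x axis points to the pin.
- pin_c (a point): top centre of the brass pin of unit_c: 8 mm in diameter, 18 mm high above the disc, 16.5 mm from the axis, top 54 mm above the unit's underside. At the start it stands on the robot's side of the axis, within 45 degrees.
- screwdriver: bystander: screwdriver with blue handle, 28 x 200 x 28 mm, lying on the bench behind the rack. Origin: centre of the underside.
- marker: bystander: white marker pen with red cap, 17 x 123 x 18 mm, lying on the bench behind the rack. Origin: centre of the underside.

How it is judged:
On the way, in this order (a step that is already met when the one before it is completed fails the run):
1. the pins of all three units have been pushed round so that each stands more than 7 mm (about 24 degrees) from where it started, the units still in their nests (distance of each of pin_a, pin_b, pin_c from where it was at the start of the episode above 0.007 m and horizontal distance between each of unit_a, unit_b, unit_c and rack below 0.115 m and z of each of unit_a, unit_b, unit_c in the frame of rack below 0.007 m and angle between each of unit_a, unit_b, unit_c's own z axis and vertical below 0.05 rad), for 0.1 s.
2. the worn unit is lifted clear of the rack (z of worn_flange in the frame of rack above 0.03 m and (contact force between the fingers and unit_a above 1 N or contact force between the fingers and unit_b above 1 N or contact force between the fingers and unit_c above 1 N)), for 0.1 s.
3. the worn unit is on or within 5 mm of the floor of the tray while still held ((contact force between the fingers and unit_a above 1 N or contact force between the fingers and unit_b above 1 N or contact force between the fingers and unit_c above 1 N) and z of worn_flange in the frame of tray below 0.013 m and angle between worn_flange's own z axis and vertical below 0.05 rad and x of worn_flange in the frame of tray between -0.04 and 0.04 m and y of worn_flange in the frame of tray between -0.055 and 0.055 m), for 0.04 s.
At the end, for the whole second after the job is handed in: The worn unit stands released, at rest, upright (within 3 degrees) on the floor of the red tray; the two good units stand flat in their nests. (worn_flange, good_flange_1, good_flange_2: flange centres, 4 mm above the undersides, of the worn and the good units, whichever these are.) (z of worn_flange in the frame of tray below 0.013 m and angle between each of worn_flange, good_flange_1, good_flange_2's own z axis and vertical below 0.05 rad and x of worn_flange in the frame of tray between -0.04 and 0.04 m and y of worn_flange in the frame of tray between -0.055 and 0.055 m and horizontal distance between each of good_flange_1, good_flange_2 and rack below 0.115 m and z of each of good_flange_1, good_flange_2 in the frame of rack below 0.011 m and linear speed of each of unit_a, unit_b, unit_c below 0.02 m/s and contact force between the fingers and unit_a below 0.1 N and contact force between the fingers and unit_b below 0.1 N and contact force between the fingers and unit_c below 0.1 N); the robot touches nothing.
It fails at once if a turning plate or its pin is pushed with more than 10 N (contact force between any of the arm, the fingers and rotor_a above 10 N or contact force between any of the arm, the fingers and rotor_b above 10 N or contact force between any of the arm, the fingers and rotor_c above 10 N).
It fails at once if a unit is tipped by more than 9 degrees (angle between any of unit_a, unit_b, unit_c's own z axis and vertical above 0.16 rad).
It fails at once if a good unit is taken out of its nest or moved more than 12 mm (distance of any of good_flange_1, good_flange_2 from where it was at the start of the episode above 0.012 m).
It fails at once if a bystander is moved by more than 30 mm (distance of any of screwdriver, marker from where it was at the start of the episode above 0.03 m).
It also fails if it takes over 61 s, if anything falls off the work surface, if the arm or the gripper's body presses on something with over 40 N, if the wrist force passes 120 N, or if a joint passes its speed limit or range.

### The arm

A 6-joint arm with a two-finger parallel gripper is mounted at the origin on a cart in front of the work surface, level with it; the furniture and walls round the work are solid. World frame = base frame: x ahead of the robot, y to its left, z up, the work surface at z = 0. Lengths are in m, angles in rad, forces in N, time in s.
With the tool pointing down it reaches from about 0.25 to 0.8 m from the base axis. Payload 3.9 kg.
Tool frame: the origin (TCP) lies on the mounting face of the last link; the fingertips stand 173 mm ahead of it and the grasp point (between the pads) lies 155 mm ahead of it; z points along the fingers, y is the direction in which the jaws open and shut (so a half turn about z gives the same grasp; the last joint's range is limited). The gripper opens to 85 mm and grips with 20 to 120 N. Pads are 22 mm wide; open, the fingers measure 114 mm over their backs; the gripper's body (76 mm by 85 mm) begins 54 mm behind the grasp point. The pads swing forward as they close: fully open they stand 13 mm farther back than shut.
Start: joints at [-1.19, 0.26, -0.138, 1.173, 0, 1.571], TCP at [0.195, -0.487, 0.405] pointing down, gripper open.
Joint ranges: [-2.78, 2.78], [-0.83, 1.72], [-1.28, 1.37], [-1.9, 2.12], [-1.57, 1.48], [-3.14, 3.14]. Speed limits (rad/s): [2.57, 2.57, 3.14, 3.14, 3.14, 3.14].

### API

Orientations are given as a rotation vector (axis times angle).
In Python, from bench import manip gives the robot as it stands. The module is installed in compiled form; this text tells all that it offers.
- The arm moves only by the tool step_arm, never from a script. Its arguments are lists of equal length, an entry for each row: "offset": the shift along the tool's x, y, z in mm, a list of three; "turn": the turn, a rotation vector about the tool's x, y, z in degrees, a list of three; "claw": the opening in per cent of the stroke, from 0 (shut) to 100 (fully open). In form: {"offset": [[dx, dy, dz], ...], "turn": [[wx, wy, wz], ...], "claw": [claw, ...]}. A call has 1 to 5 rows; each row is the pose to reach, as a shift and turn from the pose commanded when the call began, along the tool's axes at that moment; what a row does not reach only later rows make up. A row lasts 1/12 s, in which the tool goes at most 41.7 mm and 7.16 degrees, less where a joint would pass 70% of its speed; a pose out of reach is approached as far as the arm can. A call with a gripper value outside its range is refused whole. The fingers move at their own pace and stop on an object; the grip force is fixed at half the most. Time passes only in rows, so rows that repeat a pose let the fingers close. It gives the time, the measured TCP pose, the force and the opening at its end, in the units of the state.
- manip.read_state(): the state, without advancing time (a new reading comes with each control period).
- manip.grab_frame(name): name is "side" or "top"; returns a dict with "frame" (420x560x3 uint8, red, green, blue), "depth" (420x560 float32, m along the optical axis (not along the pixel's ray), 0 where there is no reading), "fx", "fy", "cx", "cy" (pixels), "extrinsics" (4x4, takes a point from world to camera coordinates). Camera axes: x right, y down, z forward; pixel columns grow to the right and rows downward; lengths in m; the calibration is good to about 2 mm. A picture is of the moment at which its call begins.
- manip.job_done(): hands the job in, once; it reports no verdict.
Trained networks look in a picture, given as the dict that the camera call returned (one of the last four; its "shot" number tells which), for a name from the list of things; names that differ only in an ending like _2 or _b are one class to them, and where a whole thing is asked for, a point or a joint stands for the part that bears it (a point fixed in the world has none). Each returns a list of dicts, best first, with "conf" (0 to 1); they miss things now and then, are a little off and sometimes report something else, mostly with a low value. They report only what shows in the picture. A call takes as long as a camera call.
- manip.find_in(name, picture): "bbox" ([left, top, width, height] in pixels, round what is visible of it).
- manip.silhouettes(name, picture): "region" (420x560 bool, what is visible of it) and "bbox" ([left, top, width, height] in pixels, round what is visible of it).
The state is a dict: "time": time; "joint_pos": joint angles; "dq": joint speeds; "tau": joint torques, N m; "eef_pos": TCP position; "eef_rot": TCP orientation; "force": force on the tool from outside, world axes, zero at the start; "ft_torque": the same for the moment, N m; "opening": finger opening in m.
Only numpy, scipy, OpenCV 4.12 (cv2) and the standard library are available. Lean on these libraries where they do the work, as an engineer would, in place of code of your own. Each camera call takes 0.05 s, during which the arm holds its last target.

## Working session

There is one attempt and no reset: what is moved stays moved. The work goes in short steps, Python scripts to look and compute and a tool call to move; the robot and the scene stay as the last step left them, time stands still between calls to the robot, and variables do not carry over. Pictures are saved under pics/ and viewed, and the job is handed in when it is done.

Besides the shell and the picture viewer there is one more tool, called by a JSON object that holds its "name" and its "arguments". step_arm: Moves the arm, as the interface text tells. Its arguments: {"type":"object","properties":{"offset":{"type":"array","items":{"type":"array","items":{"type":"number"}}},"turn":{"type":"array","items":{"type":"array","items":{"type":"number"}}},"claw":{"type":"array","items":{"type":"number"}}},"required":["offset","turn","claw"]}

```bash
mkdir -p pics; cat > h.py <<'E'
import numpy as np, cv2
from bench import manip
from scipy.spatial.transform import Rotation as R
def world(p):
    d=p["depth"]; v,u=np.mgrid[0:d.shape[0],0:d.shape[1]]
    c=np.stack([(u-p["cx"])/p["fx"]*d,(v-p["cy"])/p["fy"]*d,d],-1)
    E=np.array(p["extrinsics"]); w=(c-E[:3,3])@E[:3,:3]
    w[d<=0]=np.nan
    return w
def proj(p,X):
    E=np.array(p["extrinsics"]); c=np.atleast_2d(X)@E[:3,:3].T+E[:3,3]
    return np.c_[c[:,0]/c[:,2]*p["fx"]+p["cx"],c[:,1]/c[:,2]*p["fy"]+p["cy"]]
def save(p,n,s=1): cv2.imwrite(f"pics/{n}.png",p["frame"][:,:,::-1])
E
python3 - <<'E'
from h import *
s=manip.read_state(); print({k:np.round(v,3) for k,v in s.items()})
for n in ["top","side"]:
    p=manip.grab_frame(n); save(p,n+"0"); w=world(p)
    print(n,np.round(p["extrinsics"],3).tolist(),p["fx"])
    for t in ["rack","tray","unit_a","rotor_a","pin_a","screwdriver","marker"]:
        for r in manip.silhouettes(t,p):
            m=r["region"]; q=w[m]; q=q[~np.isnan(q[:,0])]
            print(t,round(r["conf"],2),r["bbox"],np.round(np.median(q,0),3) if len(q) else None)
E
```

```text
{'time': np.float64(0.0), 'joint_pos': array([-1.19 ,  0.261, -0.139,  1.173,  0.   ,  1.571]), 'dq': array([-0.001,  0.002,  0.001,  0.001,  0.001,  0.   ]), 'tau': array([ 2.0000e-03, -4.0568e+01,  2.5392e+01,  1.9000e-02,  0.0000e+00,
        0.0000e+00]), 'eef_pos': array([ 0.195, -0.487,  0.404]), 'eef_rot': array([-3.083e+00, -5.940e-01,  1.000e-03]), 'force': array([ 0.429, -0.158,  0.429]), 'ft_torque': array([-0.019, -0.   , -0.016]), 'opening': np.float64(0.086)}
top [[0.002, -1.0, 0.02, 0.109], [-0.995, -0.004, -0.099, 0.617], [0.099, -0.02, -0.995, 0.957], [0.0, 0.0, 0.0, 1.0]] 407.93001988591044
rack 0.59 [235.1, 222.8, 137.4, 56.2] [0.505 0.029 0.011]
tray 0.56 [112.9, 198.9, 81.9, 71.7] [0.55  0.392 0.003]
unit_a 0.89 [330.1, 233.3, 34.9, 38.5] [ 0.503 -0.076  0.013]
unit_a 0.71 [291.7, 232.9, 30.1, 34.2] [0.508 0.027 0.013]
unit_a 0.66 [243.4, 229.8, 35.8, 37.8] [0.515 0.129 0.012]
rotor_a 0.8 [254.6, 240.5, 13.9, 14.7] [0.515 0.129 0.04 ]
rotor_a 0.49 [340.9, 243.1, 17.6, 19.7] [ 0.501 -0.081  0.04 ]
rotor_a 0.48 [299.4, 241.6, 13.2, 19.8] [0.508 0.024 0.039]
pin_a 0
[... 773 characters left out ...]
 41.6] [0.713 0.177 0.021]
rotor_a 0.79 [231.8, 234.4, 18.0, 15.6] [0.512 0.127 0.04 ]
rotor_a 0.48 [242.4, 269.2, 21.2, 14.6] [0.509 0.018 0.04 ]
rotor_a 0.46 [350.0, 278.0, 37.2, 41.8] [ 0.703 -0.114  0.015]
rotor_a 0.34 [256.1, 301.0, 24.9, 20.5] [ 0.501 -0.082  0.041]
pin_a 0.89 [255.6, 301.3, 21.0, 19.9] [ 0.501 -0.082  0.041]
pin_a 0.77 [230.2, 234.1, 20.6, 17.2] [0.513 0.126 0.04 ]
pin_a 0.7 [244.4, 266.8, 19.8, 17.2] [0.509 0.018 0.04 ]
screwdriver 0.63 [301.8, 202.1, 42.9, 47.6] [0.714 0.172 0.019]
screwdriver 0.45 [182.5, 161.4, 81.8, 58.3] [0.551 0.389 0.005]
marker 0.85 [348.3, 279.5, 38.3, 38.5] [ 0.704 -0.101  0.015]
marker 0.38 [257.7, 302.5, 22.8, 21.0] [ 0.501 -0.083  0.041]
```

```bash
python3 - <<'E'
from h import *
t=manip.grab_frame("top"); s=manip.grab_frame("side")
a=cv2.resize(t["frame"][190:290,100:390],None,fx=2.7,fy=2.7,interpolation=cv2.INTER_CUBIC)
b=cv2.resize(s["frame"][155:365,180:400],None,fx=1.4,fy=1.4,interpolation=cv2.INTER_CUBIC)
im=np.zeros((600,800,3),np.uint8); im[:a.shape[0],:a.shape[1]]=a; im[280:280+b.shape[0],:b.shape[1]]=b
cv2.imwrite("pics/a1.png",im[:,:,::-1])
for p,n in((t,"top"),(s,"side")):
    w=world(p); hsv=cv2.cvtColor(p["frame"],cv2.COLOR_RGB2HSV); h,S,V=hsv[...,0],hsv[...,1],hsv[...,2]
    z=w[...,2]; 
    def rect(m):
        q=w[m]; r=cv2.minAreaRect((q[:,:2]*1000).astype(np.float32)); return np.round(r[0],1),np.round(r[1],1),round(r[2],1),len(q)
    m=(h>95)&(h<130)&(S>120)&(abs(w[...,0]-.505)<.12)&(abs(w[...,1]-.025)<.2)&(z<.02)
    print(n,"rack",rect(m))
    m=((h<8)|(h>172))&(S>120)&(abs(w[...,1]-.39)<.15)&(z<.035)
    print(n,"tray",rect(m), np.nanmax(z[m]))
    for c in [(.515,.129),(.508,.025),(.501,-.08)]:
        near=np.hypot(w[...,0]-c[0],w[...,1]-c[1])<.045
        d=near&(z>.033)&(z<.042); q=w[d][:,:2]*1000
        (cc,rr)=cv2.minEnclosingCircle(q.astype(np.float32))
        br=near&(z>.045)
        bc=near&(z>.03)&(S>100)&(h>12)&(h<35)
        print(n,"disc",np.round(cc,1),round(rr,1),np.round(q.mean(0),1),"high",br.sum(),np.round(np.nanmean(w[br],0)*1000,1) if br.any() else 0,"brass",bc.sum(),np.round(np.nanmean(w[bc],0)*1000,1) if bc.any() else 0, np.argwhere(bc).mean(0) if bc.any() else 0)
E
```

```text
top rack (array([508.4,  22.8]), array([328.6, 118.5]), 86.5, 3009)
top tray (array([704.6, 413.9]), array([463.3, 181.5]), 9.1, 4827) 0.03483869781044454
top disc [515.2 128.8] 24.5 [515.7 129. ] high 9 [498.9 133.2  57.4] brass 10 [498.6 132.1  54.1] [254.  260.8]
top disc [508.2  24.2] 24.7 [509.1  24.5] high 10 [491.9  21.9  57. ] brass 11 [492.5  20.7  54.2] [256.72727273 308.54545455]
top disc [502.2 -80.7] 25.0 [503.1 -80. ] high 13 [486.  -74.9  56.2] brass 15 [486.4 -76.6  53.3] [259.4        350.06666667]
side rack (array([507.7,  20.7]), array([329.7, 118.1]), 86.6, 2604)
side tray (array([704.3, 429. ]), array([471.9, 219. ]), 9.4, 2738) 0.03497341503516885
side disc [514.7 125.8] 25.6 [514.2 121.3] high 23 [498.5 129.5  53.3] brass 28 [499.8 129.8  49.8] [240.07142857 233.25      ]
side disc [508.3  21.5] 25.1 [508.   16.5] high 25 [492.3  17.6  53.2] brass 35 [492.7  18.2  50. ] [273.82857143 246.57142857]
side disc [502.8 -82.9] 26.0 [501.5 -87.8] high 36 [486.1 -78.8  52.5] brass 35 [486.8 -79.4  51.3] [308.11428571 260.45714286]
```

View pics/a1.png

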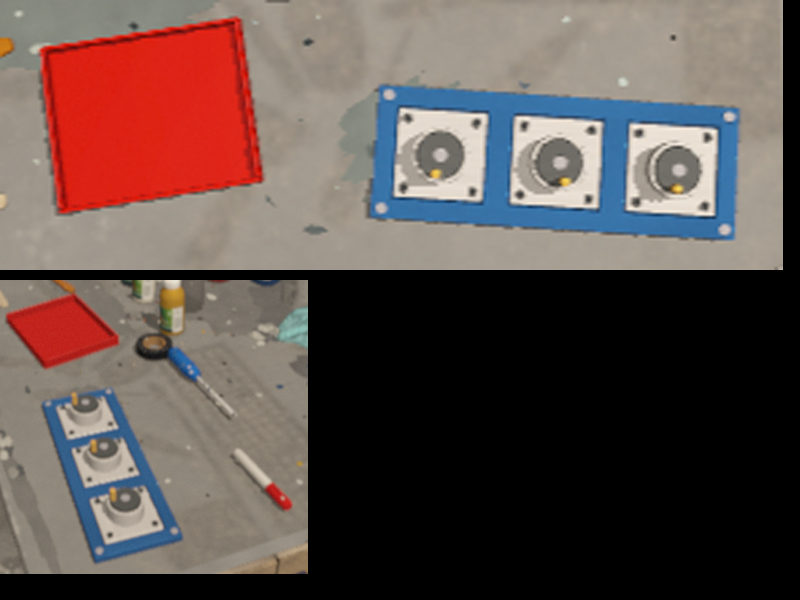

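```bash
cat >> h.py <<'E'
def go(x,y,z,yaw=86.5):
    """target TCP (mm), tool x yaw deg, tool down -> offset/turn"""
    s=manip.read_state(); R0=R.from_rotvec(s["eef_rot"]); 
    T=R.from_euler('z',yaw,degrees=True)*R.from_euler('x',180,degrees=True)
    o=R0.inv().apply(np.array([x,y,z])-1000*np.array(s["eef_pos"])); t=(R0.inv()*T).as_rotvec(degrees=True)
    print("off",np.round(o,1),"turn",np.round(t,2),"t",s["time"],"pos",np.round(np.array(s["eef_pos"])*1000,1),"F",np.round(s["force"],2),"op",s["opening"])
E
python3 - <<'E'
from h import *
go(485,-53,300)
s=manip.read_state(); print(R.from_rotvec(s["eef_rot"]).as_matrix().round(3))
E
```

```text
off [ 430.6 -295.5  104.7] turn [  0.     0.   -64.68] t 0.9 pos [ 195.1 -487.4  404.7] F [ 0.51 -0.4  -0.38] op 0.08535928227336623
[[ 0.928  0.372  0.   ]
 [ 0.372 -0.928 -0.   ]
 [ 0.     0.    -1.   ]]
```

{"name": "step_arm", "arguments": {"offset": [[430,-295,40],[430,-295,40],[430,-295,40],[430,-295,40],[430,-295,40]], "turn": [[0,0,-64.7],[0,0,-64.7],[0,0,-64.7],[0,0,-64.7],[0,0,-64.7]], "claw": [0,0,0,0,0]}}

```text
time: 1.32
eef_pos: [0.311, -0.3131, 0.3888]
eef_rot: [2.748, 1.521, 0.0]
force: [0.6, -0.1, -0.4]
opening: 0.0255
```

```bash
python3 -c "
from h import *
go(485,-53,300)"
```

```text
off [312.8   9.3  88.8] turn [ 4.000e-02  1.000e-02 -2.858e+01] t 1.3167 pos [ 311.  -313.1  388.8] F [ 0.57 -0.07 -0.43] op 0.02546504698803772
```

{"name": "step_arm", "arguments": {"offset": [[313,9,20],[313,9,20],[313,9,50],[313,9,80],[313,9,89]], "turn": [[0,0,-28.6],[0,0,-28.6],[0,0,-28.6],[0,0,-28.6],[0,0,-28.6]], "claw": [0,0,0,0,0]}}

```text
time: 1.73
eef_pos: [0.4246, -0.1455, 0.3463]
eef_rot: [2.286, 2.15, 0.002]
force: [2.2, -0.0, -0.9]
opening: 0.0001
```

```bash
python3 -c "
from h import *
go(485,-53,270)"
```

```text
off [96.1 54.3 76.4] turn [ 0.18  0.05 -0.01] t 1.7333 pos [ 424.6 -145.5  346.3] F [ 2.18 -0.02 -0.94] op 5.6946529754871385e-05
```

{"name": "step_arm", "arguments": {"offset": [[94,54,60],[94,54,60],[94,54,60],[94,54,60],[94,54,60]], "turn": [[0,0,0],[0,0,0],[0,0,0],[0,0,0],[0,0,0]], "claw": [0,0,0,0,0]}}

```text
time: 2.15
eef_pos: [0.4837, -0.0555, 0.2845]
eef_rot: [-2.288, -2.15, 0.003]
force: [-0.6, 0.2, 0.1]
opening: 0.0001
```

```bash
python3 - <<'E'
from h import *
go(485,-53,221)
p=manip.grab_frame("side"); q=manip.grab_frame("top")
a=cv2.resize(p["frame"][150:370,180:400],None,fx=2.5,fy=2.5);b=cv2.resize(q["frame"][190:290,300:390],None,fx=2.7,fy=2.7)
im=np.zeros((600,800,3),np.uint8); im[:550,:550]=a; im[:b.shape[0],552:552+b.shape[1]]=b
cv2.imwrite("pics/a2.png",im[:,:,::-1])
go(485,-53,221)
E
```

```text
off [ 2.6  1.3 63.5] turn [-0.15  0.   -0.05] t 2.15 pos [483.7 -55.5 284.5] F [-0.64  0.24  0.06] op 0.00013352258793628084
off [ 4.4  1.5 64.9] turn [-0.03  0.03 -0.26] t 2.25 pos [483.3 -57.3 285.9] F [ 0.37 -0.03  0.52] op -0.00013342502975569815
```

View pics/a2.png

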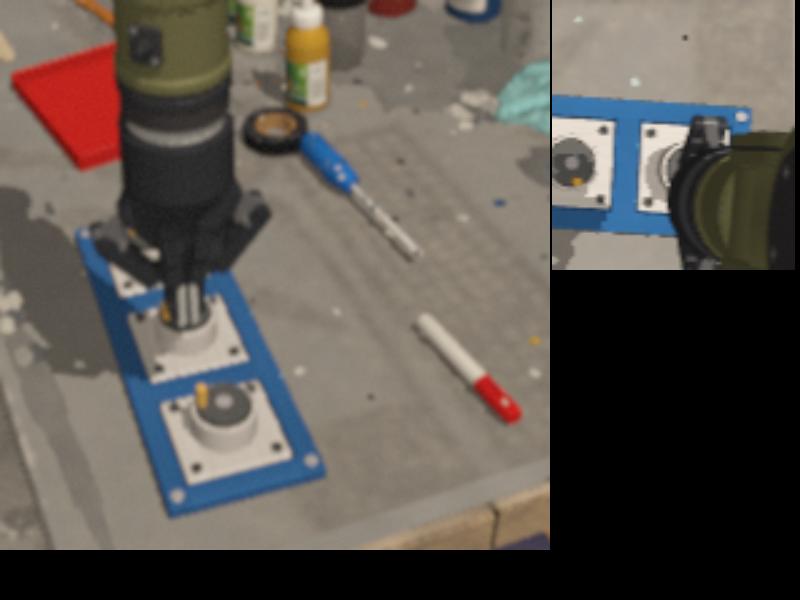

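{"name": "step_arm", "arguments": {"offset": [[4,1,20],[4,1,40],[4,1,55],[4,1,65],[4,1,65]], "turn": [[0,0,0],[0,0,0],[0,0,0],[0,0,0],[0,0,0]], "claw": [0,0,0,0,0]}}

```text
time: 2.67
eef_pos: [0.4833, -0.0545, 0.2198]
eef_rot: [-2.295, -2.143, 0.003]
force: [-0.6, 0.1, 0.4]
opening: 0.0001
```

{"name": "step_arm", "arguments": {"offset": [[0,0,0],[-2,0,0],[-3,0,0],[-4,0,0],[-4,0,0]], "turn": [[0,0,0],[0,0,0],[0,0,0],[0,0,0],[0,0,0]], "claw": [0,0,0,0,0]}}

```text
time: 3.08
eef_pos: [0.4848, -0.0575, 0.2215]
eef_rot: [2.293, 2.146, 0.001]
force: [0.6, 0.7, -0.3]
opening: 0.0004
```

```bash
cat >> h.py <<'E'
def look(n,box=(200,370,190,330),cam="side",f=4):
    p=manip.grab_frame(cam); r0,r1,c0,c1=box
    a=cv2.resize(p["frame"][r0:r1,c0:c1],None,fx=f,fy=f,interpolation=cv2.INTER_CUBIC)
    cv2.imwrite(f"pics/{n}.png",a[:600,:800,::-1]); return p
E
python3 - <<'E'
from h import *
go(485,-63,220)
look("a3",(225,365,200,340))
E
```

```text
off [-5.5  0.6  1.5] turn [ 0.09  0.01 -0.3 ] t 3.0833 pos [484.8 -57.5 221.5] F [ 0.62  0.66 -0.34] op 0.00041528973885166003
```

View pics/a3.png

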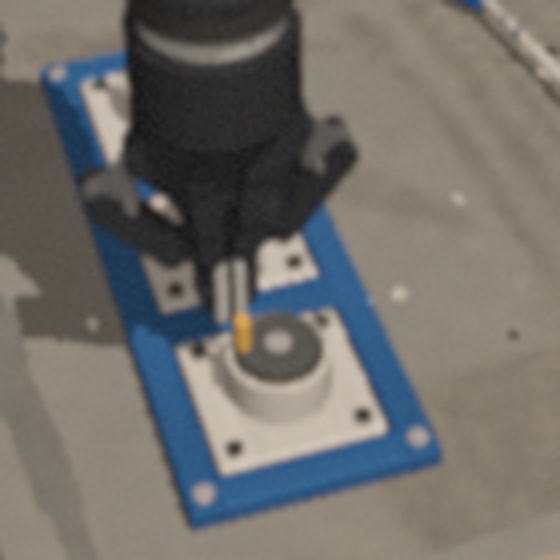

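{"name": "step_arm", "arguments": {"offset": [[-1.5,2,0],[-3,2,0],[-4.5,2,0],[-6,2,0],[-6,2,0]], "turn": [[0,0,0],[0,0,0],[0,0,0],[0,0,0],[0,0,0]], "claw": [0,0,0,0,0]}}

```text
time: 3.55
eef_pos: [0.486, -0.0634, 0.2207]
eef_rot: [-2.293, -2.147, 0.0]
force: [-0.7, -0.2, 0.1]
opening: 0.0003
```

{"name": "step_arm", "arguments": {"offset": [[-1,0,0],[-2,0,0],[-3,0,0],[-3,0,0],[-3,0,0]], "turn": [[0,0,0],[0,0,0],[0,0,0],[0,0,0],[0,0,0]], "claw": [0,0,0,0,0]}}

```text
time: 3.97
eef_pos: [0.4859, -0.0664, 0.2208]
eef_rot: [2.293, 2.147, -0.0]
force: [-0.2, 0.1, 0.1]
opening: 0.0001
```

```bash
cat >> h.py <<'E'
def brass(p,c,r=.04):
    w=world(p); hsv=cv2.cvtColor(p["frame"],cv2.COLOR_RGB2HSV); h,S=hsv[...,0],hsv[...,1]; z=w[...,2]
    m=(np.hypot(w[...,0]-c[0],w[...,1]-c[1])<r)&(z>.03)&(z<.07)&(S>100)&(h>12)&(h<35)
    return m.sum(), np.round(np.nanmean(w[m],0)*1000,1) if m.any() else 0
E
python3 - <<'E'
from h import *
go(485,-71,220)
p=look("a4",(225,365,200,340)); print(brass(p,(.502,-.082)))
E
```

```text
off [-4.7 -0.6  0.8] turn [ 0.01  0.01 -0.28] t 3.9667 pos [485.9 -66.4 220.8] F [-0.17  0.07  0.08] op 0.00013919691147778307
(np.int64(47), array([486.3, -83.3,  50.3]))
```

View pics/a4.png

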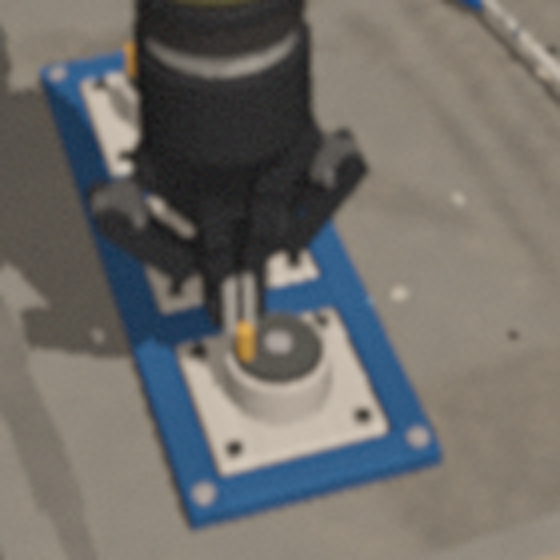

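{"name": "step_arm", "arguments": {"offset": [[-1,0,0],[-2,0,0],[-3,0,0]], "turn": [[0,0,0],[0,0,0],[0,0,0]], "claw": [0,0,0]}}

```text
time: 4.27
eef_pos: [0.4857, -0.0693, 0.2208]
eef_rot: [2.293, 2.147, 0.0]
force: [0.7, 0.7, -0.6]
opening: -0.0004
```

{"name": "step_arm", "arguments": {"offset": [[-1,0,0],[-2,0,0],[-3,0,0],[-3,0,0]], "turn": [[0,0,0],[0,0,0],[0,0,0],[0,0,0]], "claw": [0,0,0,0]}}

```text
time: 4.6
eef_pos: [0.4855, -0.0724, 0.2208]
eef_rot: [2.293, 2.147, 0.0]
force: [0.4, 0.3, -0.6]
opening: 0.0004
```

```bash
python3 - <<'E'
from h import *
go(485,-71,220)
p=look("a5",(225,365,200,340)); print(brass(p,(.502,-.082)))
E
```

```text
off [ 1.4 -0.6  0.8] turn [ 0.01  0.01 -0.29] t 4.6 pos [485.5 -72.4 220.8] F [ 0.37  0.26 -0.57] op 0.00037463121788058456
(np.int64(50), array([487.9, -88.8,  49.2]))
```

View pics/a5.png

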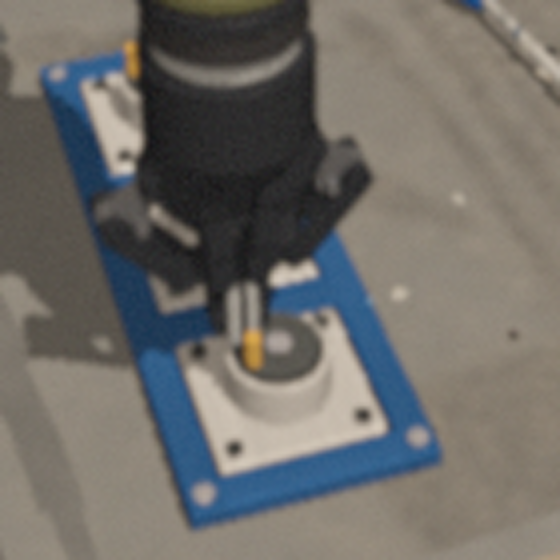

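{"name": "step_arm", "arguments": {"offset": [[5,0,0],[8,0,-20],[10,2,-40],[40,2,-40],[70,2,-40]], "turn": [[0,0,0],[0,0,0],[0,0,0],[0,0,0],[0,0,0]], "claw": [0,0,0,0,0]}}

```text
time: 5.07
eef_pos: [0.493, -0.0024, 0.2622]
eef_rot: [2.295, 2.142, 0.004]
force: [0.1, 1.5, -0.6]
opening: 0.0001
```

{"name": "step_arm", "arguments": {"offset": [[0,0,0],[0,0,15],[0,0,30],[0,0,40],[0,0,40]], "turn": [[0,0,0],[0,0,0],[0,0,0],[0,0,0],[0,0,0]], "claw": [0,0,0,0,0]}}

```text
time: 5.48
eef_pos: [0.4907, -0.0024, 0.2188]
eef_rot: [-2.291, -2.146, 0.005]
force: [-0.1, 0.3, -0.5]
opening: 0.0002
```

```bash
python3 - <<'E'
from h import *
go(493,4.5,220)
p=look("a6",(225,365,200,340)); print(brass(p,(.502,-.082)),brass(p,(.508,.022)))
q=manip.grab_frame("top"); print(brass(q,(.502,-.082)),brass(q,(.508,.022)))
E
```

```text
off [ 7.   1.8 -1.2] turn [-0.25  0.03 -0.25] t 5.4833 pos [490.7  -2.4 218.8] F [-0.06  0.3  -0.47] op 0.00020796601356606092
(np.int64(55), array([488.4, -86.8,  47.9])) (np.int64(0), 0)
(np.int64(0), 0) (np.int64(7), array([492.5,  23. ,  54.1]))
```

View pics/a6.png

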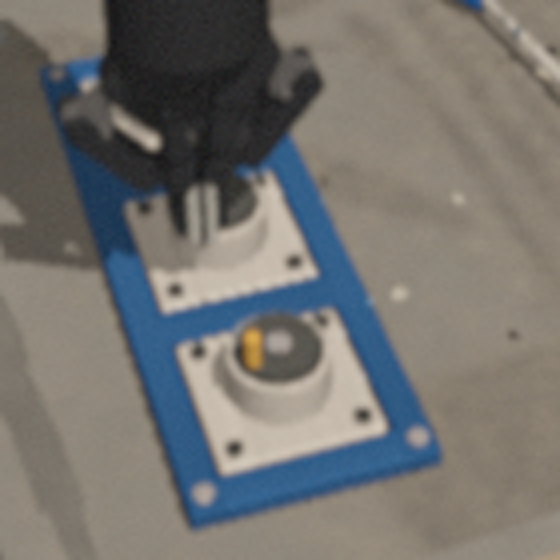

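{"name": "step_arm", "arguments": {"offset": [[1.5,1,0],[3,1,0],[4.5,1,0],[6,1,0],[6,1,0]], "turn": [[0,0,0],[0,0,0],[0,0,0],[0,0,0],[0,0,0]], "claw": [0,0,0,0,0]}}

```text
time: 6.0
eef_pos: [0.4937, 0.0037, 0.2211]
eef_rot: [2.293, 2.147, 0.001]
force: [-0.5, 0.5, -0.3]
opening: 0.0002
```

{"name": "step_arm", "arguments": {"offset": [[1,0,0],[2,0,0],[3,0,0],[3,0,0]], "turn": [[0,0,0],[0,0,0],[0,0,0],[0,0,0]], "claw": [0,0,0,0]}}

```text
time: 6.33
eef_pos: [0.4936, 0.0065, 0.2207]
eef_rot: [-2.293, -2.147, 0.0]
force: [-0.3, -0.3, -0.1]
opening: 0.0
```

```bash
python3 - <<'E'
from h import *
go(493,4.5,220)
p=look("a7",(225,290,270,390),"top",6); print(brass(p,(.502,-.082)),brass(p,(.508,.022)))
E
```

```text
off [-2.  -0.5  0.7] turn [-0.   -0.   -0.27] t 6.3333 pos [493.6   6.5 220.7] F [-0.34 -0.34 -0.15] op 1.2268983304413007e-05
(np.int64(0), 0) (np.int64(0), 0)
```

View pics/a7.png

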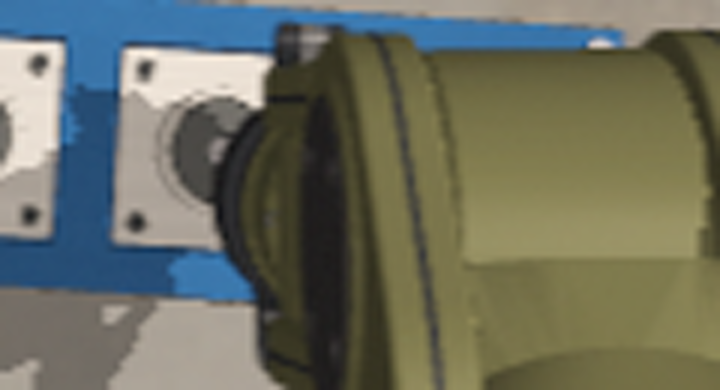

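{"name": "step_arm", "arguments": {"offset": [[1,0,0],[2,0,0],[3,0,0],[3,0,0]], "turn": [[0,0,0],[0,0,0],[0,0,0],[0,0,0]], "claw": [0,0,0,0]}}

```text
time: 6.72
eef_pos: [0.4938, 0.0096, 0.2207]
eef_rot: [-2.293, -2.147, 0.0]
force: [0.4, -0.3, -0.7]
opening: 0.0001
```

{"name": "step_arm", "arguments": {"offset": [[1,0,0],[2,0,0],[2,0,0]], "turn": [[0,0,0],[0,0,0],[0,0,0]], "claw": [0,0,0]}}

```text
time: 6.97
eef_pos: [0.494, 0.0116, 0.2207]
eef_rot: [-2.293, -2.147, -0.0]
force: [-0.3, 0.3, 0.3]
opening: -0.0
```

```bash
python3 - <<'E'
from h import *
go(493,4.5,220)
p=look("a8",(225,365,200,340)); print(brass(p,(.502,-.082)),brass(p,(.508,.022)))
E
```

```text
off [-7.1 -0.6  0.7] turn [ 0.   -0.01 -0.26] t 6.9667 pos [494.   11.6 220.7] F [-0.28  0.28  0.32] op -3.789011003024238e-05
(np.int64(53), array([488.4, -86.9,  48.4])) (np.int64(0), 0)
```

View pics/a8.png

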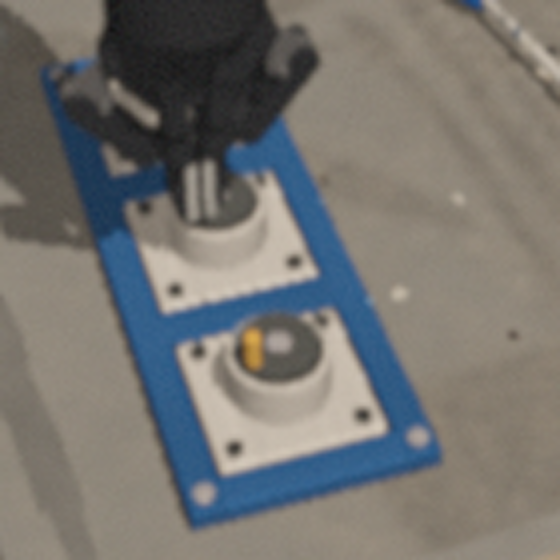

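{"name": "step_arm", "arguments": {"offset": [[1,0,0],[2,0,0],[3,0,0],[3,0,0]], "turn": [[0,0,0],[0,0,0],[0,0,0],[0,0,0]], "claw": [0,0,0,0]}}

```text
time: 7.35
eef_pos: [0.4942, 0.0146, 0.2208]
eef_rot: [-2.293, -2.147, -0.0]
force: [0.4, -0.2, -0.1]
opening: 0.0002
```

{"name": "step_arm", "arguments": {"offset": [[-6,0,0],[-8,0,-20],[-8,0,-40],[-8,0,-60],[-8,-80,-80]], "turn": [[0,0,0],[0,0,0],[0,0,0],[0,0,0],[0,0,0]], "claw": [0,0,0,0,0]}}

```text
time: 7.77
eef_pos: [0.4612, 0.0086, 0.2943]
eef_rot: [2.287, 2.139, 0.017]
force: [2.3, 0.2, 1.5]
opening: 0.0003
```

```bash
python3 - <<'E'
from h import *
go(498,154,270)
p=look("a9",(225,365,200,340)); print(brass(p,(.502,-.082)),brass(p,(.508,.022)),brass(p,(.515,.127)))
p=look("a9t",(220,290,230,380),"top",5); print(brass(p,(.502,-.082)),brass(p,(.508,.022)),brass(p,(.515,.127)))
E
```

```text
off [147.5  26.7  24.8] turn [ 0.86 -0.05 -0.32] t 7.7667 pos [461.2   8.6 294.3] F [2.34 0.21 1.54] op 0.0003075953794043822
(np.int64(54), array([488.5, -86.7,  48. ])) (np.int64(32), array([492.8,  25.6,  51.3])) (np.int64(0), 0)
(np.int64(14), array([487.5, -88.1,  52.5])) (np.int64(14), array([492.9,  28.1,  51.7])) (np.int64(11), array([499. , 132.1,  52.2]))
```

View pics/a9.png

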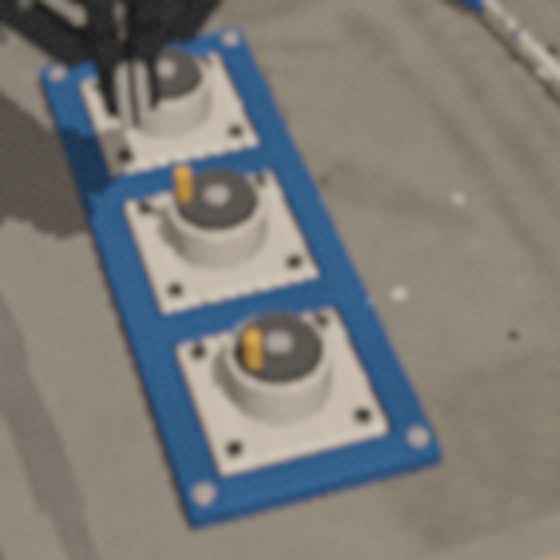

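View pics/a9t.png

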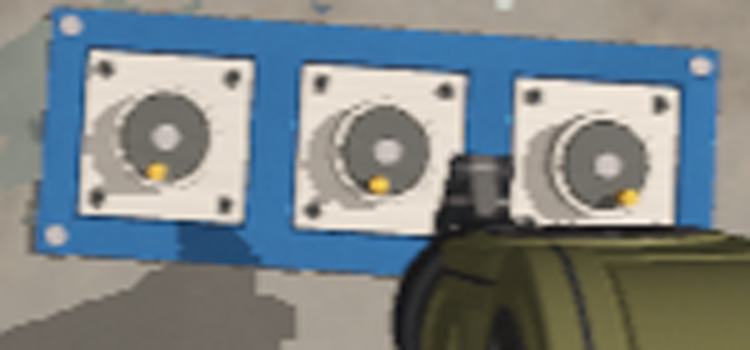

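{"name": "step_arm", "arguments": {"offset": [[0,0,0],[0,0,0]], "turn": [[0,0,0],[0,0,0]], "claw": [0,0]}}

```text
time: 8.03
eef_pos: [0.4537, 0.0088, 0.2911]
eef_rot: [2.293, 2.146, 0.002]
force: [-0.5, 0.5, 0.4]
opening: 0.0003
```

```bash
python3 -c "
from h import *
go(494,7,220)"
```

```text
off [ 0.8 40.2 71.1] turn [ 0.09 -0.   -0.28] t 8.0333 pos [453.7   8.8 291.1] F [-0.48  0.49  0.45] op 0.00026043813006213683
```

{"name": "step_arm", "arguments": {"offset": [[0,40,20],[0,40,40],[0,40,60],[0,40,71],[0,40,71]], "turn": [[0,0,0],[0,0,0],[0,0,0],[0,0,0],[0,0,0]], "claw": [0,0,0,0,0]}}

```text
time: 8.45
eef_pos: [0.4928, 0.0062, 0.2168]
eef_rot: [-2.291, -2.145, 0.006]
force: [-1.0, 0.6, 0.5]
opening: -0.0001
```

{"name": "step_arm", "arguments": {"offset": [[3,0,0],[5,0,0],[7,0,0],[9,0,0],[10,0,0]], "turn": [[0,0,0],[0,0,0],[0,0,0],[0,0,0],[0,0,0]], "claw": [0,0,0,0,0]}}

```text
time: 8.87
eef_pos: [0.4945, 0.0167, 0.2207]
eef_rot: [2.292, 2.146, 0.002]
force: [0.7, 0.1, -0.5]
opening: -0.0
```

{"name": "step_arm", "arguments": {"offset": [[0,0,0],[-6,0,0],[-8,0,-20],[-8,0,-40],[-8,0,-55]], "turn": [[0,0,0],[0,0,0],[0,0,0],[0,0,0],[0,0,0]], "claw": [0,0,0,0,0]}}

```text
time: 9.28
eef_pos: [0.4933, 0.0079, 0.276]
eef_rot: [2.294, 2.146, 0.0]
force: [0.4, -0.6, 0.7]
opening: 0.0001
```

```bash
python3 - <<'E'
from h import *
go(498,154,270)
p=look("b0",(225,365,200,340)); print(brass(p,(.502,-.082)),brass(p,(.508,.022)),brass(p,(.515,.127)))
E
```

```text
off [146.1  -5.    6. ] turn [ 0.02  0.01 -0.3 ] t 9.2833 pos [493.3   7.9 276. ] F [ 0.45 -0.62  0.69] op 0.00014874504617623453
(np.int64(56), array([488.4, -86.9,  47.9])) (np.int64(34), array([494.2,  28.4,  50.3])) (np.int64(0), 0)
```

{"name": "step_arm", "arguments": {"offset": [[40,-3,0],[80,-3,0],[115,-3,0],[140,-3,0],[148,-3,0]], "turn": [[0,0,0],[0,0,0],[0,0,0],[0,0,0],[0,0,0]], "claw": [0,0,0,0,0]}}

```text
time: 9.75
eef_pos: [0.5004, 0.1591, 0.2747]
eef_rot: [-2.289, -2.151, -0.003]
force: [0.3, -1.3, 0.4]
opening: 0.0001
```

{"name": "step_arm", "arguments": {"offset": [[0,0,0],[0,0,20],[0,0,40],[0,0,55],[0,0,55]], "turn": [[0,0,0],[0,0,0],[0,0,0],[0,0,0],[0,0,0]], "claw": [0,0,0,0,0]}}

```text
time: 10.17
eef_pos: [0.4982, 0.1542, 0.2168]
eef_rot: [-2.293, -2.144, 0.01]
force: [-0.7, 0.4, -1.4]
opening: -0.0001
```

{"name": "step_arm", "arguments": {"offset": [[0,0,0],[0,0,0]], "turn": [[0,0,0],[0,0,0]], "claw": [0,0]}}

```text
time: 10.33
eef_pos: [0.5004, 0.1554, 0.2204]
eef_rot: [2.294, 2.145, 0.0]
force: [0.4, -0.9, 0.6]
opening: 0.0001
```

```bash
python3 - <<'E'
from h import *
go(499,148,220)
p=look("b1",(195,300,200,340),f=5); print(brass(p,(.508,.022)),brass(p,(.515,.127)))
E
```

```text
off [-7.5 -0.9  0.4] turn [ 0.03  0.01 -0.35] t 10.3333 pos [500.4 155.4 220.4] F [ 0.36 -0.91  0.62] op 0.0001039368979581603
(np.int64(32), array([493.8,  28.1,  50.8])) (np.int64(36), array([499.5, 131.6,  49.4]))
```

View pics/b1.png

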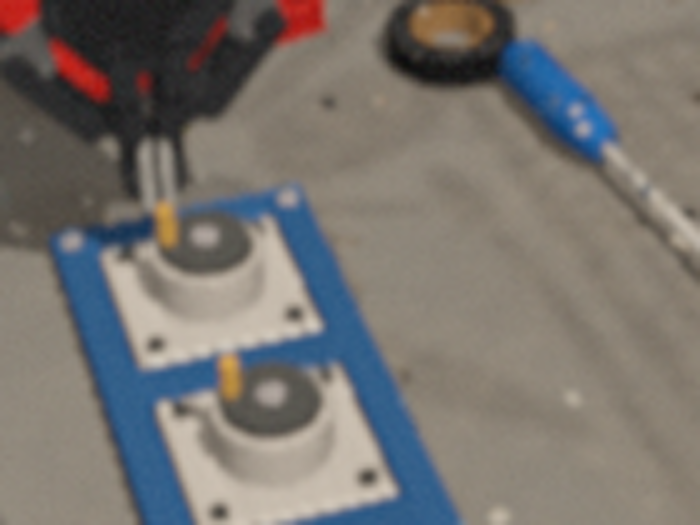

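Finger stands behind the left pin (165,225). Approach slowly, 1 mm steps.

{"name": "step_arm", "arguments": {"offset": [[-2,0,0],[-4,0,0],[-5,0,0],[-6,0,0],[-6,0,0]], "turn": [[0,0,0],[0,0,0],[0,0,0],[0,0,0],[0,0,0]], "claw": [0,0,0,0,0]}}

```text
time: 10.8
eef_pos: [0.4997, 0.1501, 0.2201]
eef_rot: [2.293, 2.147, 0.0]
force: [-0.6, -0.2, 0.3]
opening: 0.0
```

{"name": "step_arm", "arguments": {"offset": [[-0.5,0,0],[-1,0,0],[-1.5,0,0],[-2,0,0]], "turn": [[0,0,0],[0,0,0],[0,0,0],[0,0,0]], "claw": [0,0,0,0]}}

```text
time: 11.13
eef_pos: [0.4996, 0.1483, 0.2198]
eef_rot: [-2.293, -2.147, 0.0]
force: [-0.9, -0.2, -0.8]
opening: 0.0004
```

{"name": "step_arm", "arguments": {"offset": [[-0.5,0,0],[-1,0,0],[-1.5,0,0],[-2,0,0]], "turn": [[0,0,0],[0,0,0],[0,0,0],[0,0,0]], "claw": [0,0,0,0]}}

```text
time: 11.47
eef_pos: [0.4994, 0.1467, 0.2198]
eef_rot: [-2.292, -2.147, -0.001]
force: [-0.7, 4.1, -1.3]
opening: 0.0
```

```bash
python3 - <<'E'
from h import *
go(499,148,220)
p=manip.grab_frame("side"); print(brass(p,(.508,.022)),brass(p,(.515,.127)))
E
```

```text
off [ 1.3 -0.5 -0.2] turn [-0.01 -0.07 -0.25] t 11.4667 pos [499.4 146.7 219.8] F [-0.67  4.11 -1.29] op 2.4035060399630175e-05
(np.int64(34), array([494.1,  28.3,  50.4])) (np.int64(33), array([499.6, 129.8,  49.6]))
```

{"name": "step_arm", "arguments": {"offset": [[-0.5,0,0],[-1,0,0],[-1.5,0,0],[-2,0,0],[-2.5,0,0]], "turn": [[0,0,0],[0,0,0],[0,0,0],[0,0,0],[0,0,0]], "claw": [0,0,0,0,0]}}

```text
time: 11.93
eef_pos: [0.4987, 0.144, 0.2198]
eef_rot: [-2.292, -2.146, 0.001]
force: [-2.3, 4.4, 1.3]
opening: -0.0
```

{"name": "step_arm", "arguments": {"offset": [[-0.5,0,0],[-1,0,0],[-1.5,0,0],[-2,0,0],[-2.5,0,0]], "turn": [[0,0,0],[0,0,0],[0,0,0],[0,0,0],[0,0,0]], "claw": [0,0,0,0,0]}}

```text
time: 12.35
eef_pos: [0.4983, 0.1415, 0.2197]
eef_rot: [-2.292, -2.146, 0.002]
force: [-2.0, 3.6, 0.8]
opening: -0.0002
```

```bash
python3 - <<'E'
from h import *
go(499,148,220)
p=look("b2",(195,300,200,340),f=5); print(brass(p,(.508,.022)),brass(p,(.515,.127)))
E
```

```text
off [ 6.6  0.3 -0.3] turn [-0.12 -0.04 -0.25] t 12.35 pos [498.3 141.5 219.7] F [-1.96  3.63  0.83] op -0.00024672077917860366
(np.int64(33), array([494. ,  28.5,  50.3])) (np.int64(33), array([498.5, 123.7,  50.5]))
```

View pics/b2.png

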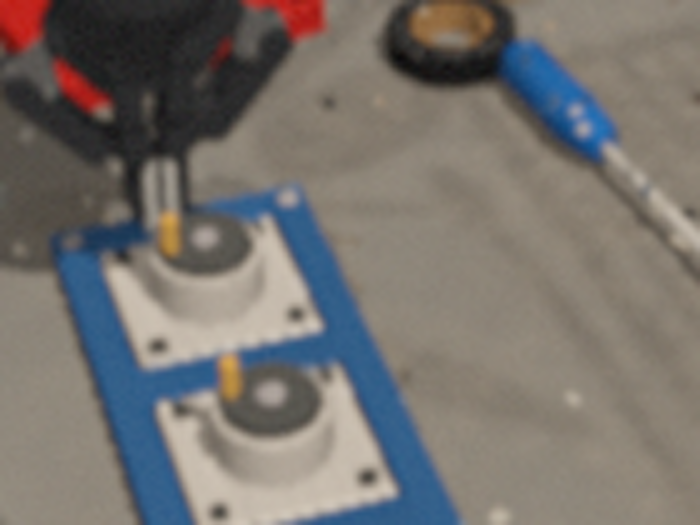

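{"name": "step_arm", "arguments": {"offset": [[-0.5,0,0],[-1,0,0],[-1.5,0,0],[-2,0,0],[-2,0,0]], "turn": [[0,0,0],[0,0,0],[0,0,0],[0,0,0],[0,0,0]], "claw": [0,0,0,0,0]}}

```text
time: 12.82
eef_pos: [0.4983, 0.1393, 0.2197]
eef_rot: [-2.292, -2.146, 0.002]
force: [-2.0, 4.7, -0.9]
opening: 0.0001
```

{"name": "step_arm", "arguments": {"offset": [[-0.5,0,0],[-1,0,0],[-1.5,0,0],[-2,0,0],[-2,0,0]], "turn": [[0,0,0],[0,0,0],[0,0,0],[0,0,0],[0,0,0]], "claw": [0,0,0,0,0]}}

```text
time: 13.23
eef_pos: [0.4987, 0.1372, 0.2197]
eef_rot: [-2.293, -2.147, 0.001]
force: [-2.1, 3.0, -1.7]
opening: -0.0
```

```bash
python3 - <<'E'
from h import *
go(499,148,220)
p=look("b3",(195,300,200,340),f=5); print(brass(p,(.508,.022)),brass(p,(.515,.127)))
p=manip.grab_frame("top"); print(brass(p,(.508,.022)),brass(p,(.515,.127)))
E
```

```text
off [10.8 -0.5 -0.3] turn [-0.02  0.02 -0.28] t 13.2333 pos [498.7 137.2 219.7] F [-2.07  2.98 -1.68] op -2.366299927700121e-05
(np.int64(34), array([494.2,  28.5,  50.2])) (np.int64(33), array([499.3, 118.8,  51.3]))
(np.int64(12), array([494. ,  30.9,  53.8])) (np.int64(0), 0)
```

View pics/b3.png

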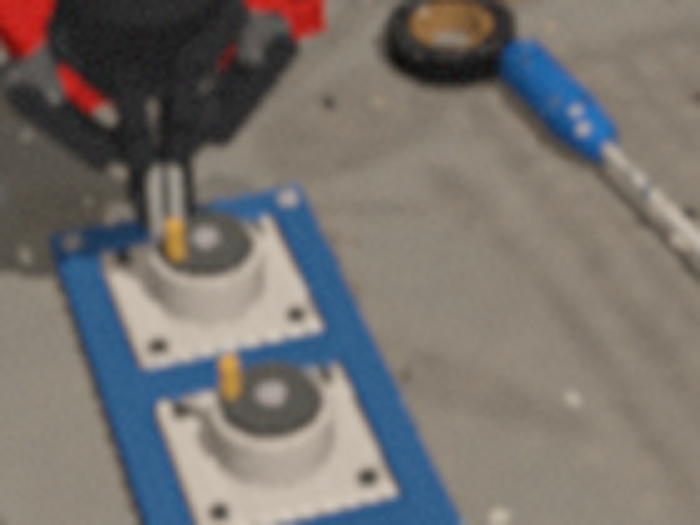

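{"name": "step_arm", "arguments": {"offset": [[4,0,0],[10,0,0],[12,0,-25],[12,0,-55],[12,-30,-90]], "turn": [[0,0,0],[0,0,0],[0,0,0],[0,0,0],[0,0,0]], "claw": [0,0,0,0,0]}}

```text
time: 13.75
eef_pos: [0.4768, 0.1516, 0.3076]
eef_rot: [2.291, 2.142, 0.006]
force: [1.5, 0.4, 2.2]
opening: -0.0002
```

{"name": "step_arm", "arguments": {"offset": [[0,-40,0],[0,-80,0],[0,-120,0],[0,-120,0],[0,-120,0]], "turn": [[0,0,0],[0,0,0],[0,0,0],[0,0,0],[0,0,0]], "claw": [100,100,100,100,100]}}

```text
time: 14.17
eef_pos: [0.351, 0.1587, 0.3067]
eef_rot: [2.29, 2.148, -0.001]
force: [1.3, -0.0, 0.3]
opening: 0.0605
```

```bash
python3 - <<'E'
from h import *
go(515,127,300)
for n in("top","side"):
    p=look("b4"+n,(190,290,100,300) if n=="top" else (155,330,150,350),n,4); w=world(p); z=w[...,2]
    print(n,[brass(p,c) for c in ((.502,-.082),(.508,.022),(.515,.127))])
    c=(.515,.127); near=np.hypot(w[...,0]-c[0],w[...,1]-c[1])<.045
    q=(w[near&(z>.033)&(z<.042)][:,:2]*1000).astype(np.float32); cc,rr=cv2.minEnclosingCircle(q); print("disc",np.round(cc,1),round(rr,1),len(q))
    hsv=cv2.cvtColor(p["frame"],cv2.COLOR_RGB2HSV); h,S=hsv[...,0],hsv[...,1]
    m=((h<6)|(h>174))&(S>150)&(abs(w[...,1]-.39)<.12)&(abs(w[...,0]-.55)<.12)&(z<.035)
    m=cv2.morphologyEx(m.astype(np.uint8),cv2.MORPH_OPEN,np.ones((3,3)))>0
    q=w[m]; r=cv2.minAreaRect((q[:,:2]*1000).astype(np.float32)); print("tray",r,len(q))
    q=q[q[:,2]<.012]; r=cv2.minAreaRect((q[:,:2]*1000).astype(np.float32)); print("tray floor",r,np.median(q,0))
E
```

```text
off [-21.1 165.7   6.9] turn [ 0.05  0.08 -0.17] t 14.1667 pos [351.  158.7 306.7] F [ 1.26 -0.03  0.25] op 0.06048340776451219
top [(np.int64(14), array([487.5, -88. ,  52.8])), (np.int64(12), array([493.9,  30.9,  53.6])), (np.int64(12), array([499.7, 121.2,  52.3]))]
disc [514.5 127.6] 24.6 303
tray ((550.3207397460938, 389.09332275390625), (149.5904083251953, 180.77178955078125), 9.06094741821289) 4653
tray floor ((550.9935302734375, 388.13116455078125), (142.6443634033203, 178.64608764648438), 9.074091911315918) [0.55046344 0.39151459 0.00306228]
side [(np.int64(55), array([488.4, -86.9,  48. ])), (np.int64(33), array([493.9,  27.9,  50.9])), (np.int64(33), array([499.6, 119.7,  49.8]))]
disc [513.  122.8] 25.3 235
tray ((550.1010131835938, 386.3840026855469), (152.64964294433594, 187.65711975097656), 9.883182525634766) 2501
tray floor ((549.6903686523438, 385.8883361816406), (149.6361846923828, 187.71092224121094), 9.393239974975586) [0.55162912 0.39104319 0.00409125]
```

View pics/b4top.png

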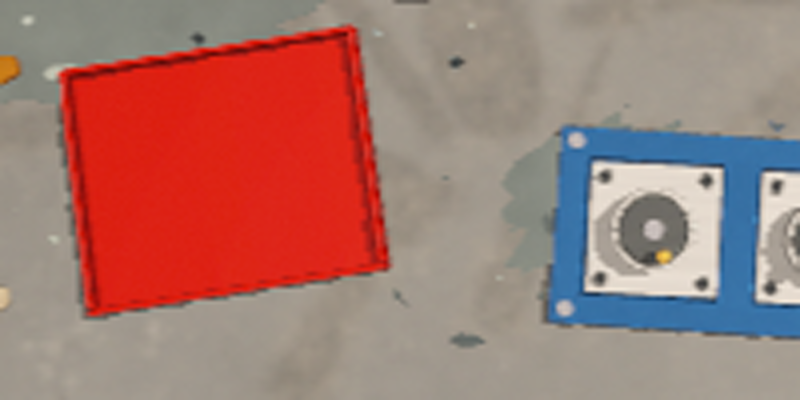

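View pics/b4side.png

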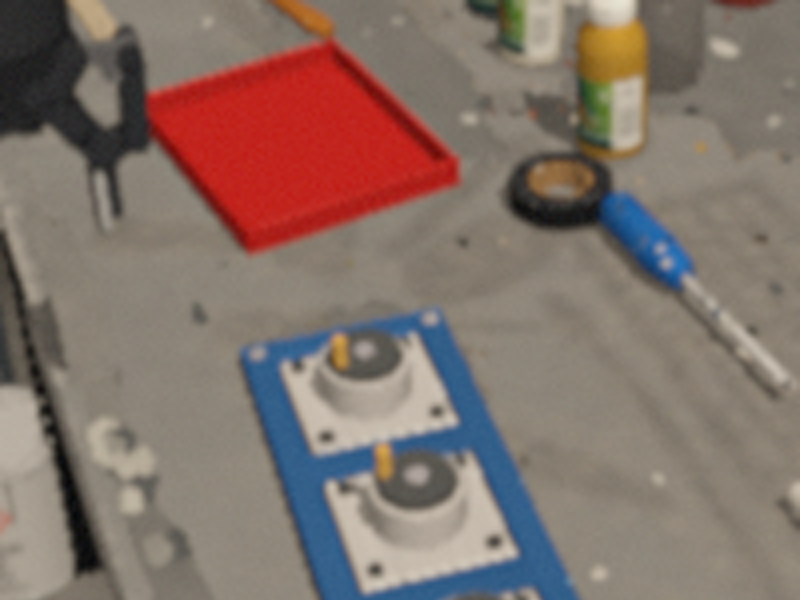

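{"name": "step_arm", "arguments": {"offset": [[-10,40,0],[-20,80,0],[-33,120,0],[-33,150,0],[-33,160,0]], "turn": [[0,0,0],[0,0,0],[0,0,0],[0,0,0],[0,0,0]], "claw": [100,100,100,100,100]}}

```text
time: 14.68
eef_pos: [0.5172, 0.1145, 0.3067]
eef_rot: [2.294, 2.14, 0.008]
force: [0.3, 0.1, -0.7]
opening: 0.0856
```

{"name": "step_arm", "arguments": {"offset": [[0,0,0],[0,0,0]], "turn": [[0,0,0],[0,0,0]], "claw": [100,100]}}

```text
time: 14.85
eef_pos: [0.5112, 0.1152, 0.3059]
eef_rot: [-2.294, -2.146, 0.002]
force: [0.4, -0.1, -0.4]
opening: 0.0853
```

```bash
python3 -c "
from h import *
go(514.3,125.5,188)"
```

```text
off [ 10.5   2.5 117.9] turn [-0.06  0.02 -0.34] t 14.85 pos [511.2 115.2 305.9] F [ 0.41 -0.1  -0.4 ] op 0.08530140169749093
```

{"name": "step_arm", "arguments": {"offset": [[10,3,25],[10,3,55],[10,3,80],[10,3,98],[10,3,108]], "turn": [[0,0,0],[0,0,0],[0,0,0],[0,0,0],[0,0,0]], "claw": [100,100,100,100,100]}}

```text
time: 15.27
eef_pos: [0.5114, 0.1254, 0.1963]
eef_rot: [-2.29, -2.147, 0.007]
force: [0.1, -0.0, 0.2]
opening: 0.0854
```

{"name": "step_arm", "arguments": {"offset": [[0,0,4],[0,0,8],[0,0,10],[0,0,10],[0,0,10]], "turn": [[0,0,0],[0,0,0],[0,0,0],[0,0,0],[0,0,0]], "claw": [100,100,100,100,100]}}

```text
time: 15.68
eef_pos: [0.5145, 0.1255, 0.1894]
eef_rot: [2.293, 2.147, 0.002]
force: [0.2, 0.5, 0.2]
opening: 0.0853
```

```bash
python3 -c "
from h import *
go(514.3,125.5,187)
look('b5',(195,300,180,320),f=5)"
```

```text
off [ 0.  -0.2  2.4] turn [ 0.1  -0.03 -0.27] t 15.6833 pos [514.5 125.5 189.4] F [0.19 0.46 0.18] op 0.08533966575728053
```

View pics/b5.png

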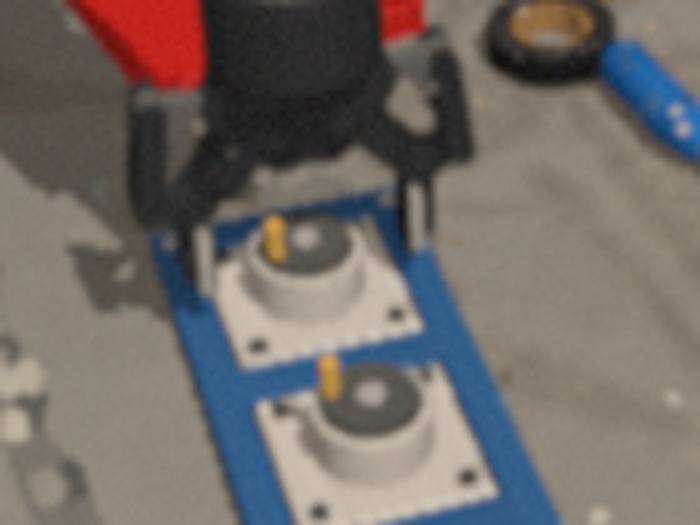

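{"name": "step_arm", "arguments": {"offset": [[0,0,2],[0,0,2],[0,0,2],[0,0,2],[0,0,2]], "turn": [[0,0,0],[0,0,0],[0,0,0],[0,0,0],[0,0,0]], "claw": [75,60,40,40,40]}}

```text
time: 16.15
eef_pos: [0.5143, 0.1253, 0.1871]
eef_rot: [2.293, 2.146, 0.001]
force: [-0.3, -1.1, 5.0]
opening: 0.0484
```

{"name": "step_arm", "arguments": {"offset": [[0,0,0],[0,0,0],[0,0,0]], "turn": [[0,0,0],[0,0,0],[0,0,0]], "claw": [30,30,30]}}

```text
time: 16.4
eef_pos: [0.5143, 0.1253, 0.1871]
eef_rot: [2.293, 2.146, 0.001]
force: [-0.2, -1.5, 5.9]
opening: 0.0485
```

```bash
python3 -c "
from h import *
go(514.3,125.5,187)
look('b6',(195,300,180,320),f=5)"
```

```text
off [ 0.2 -0.   0.1] turn [ 0.06 -0.   -0.28] t 16.4 pos [514.3 125.3 187.1] F [-0.16 -1.55  5.88] op 0.048529877161761846
```

View pics/b6.png

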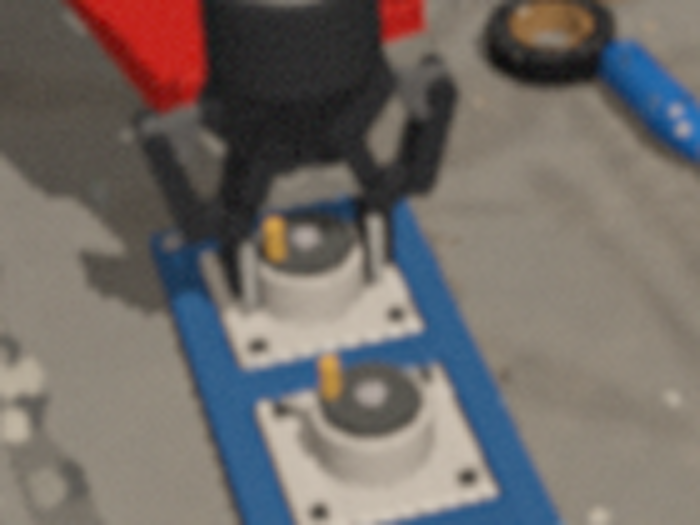

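{"name": "step_arm", "arguments": {"offset": [[0,0,-3],[0,0,-8],[0,0,-18],[0,0,-30],[0,0,-45]], "turn": [[0,0,0],[0,0,0],[0,0,0],[0,0,0],[0,0,0]], "claw": [30,30,30,30,30]}}

```text
time: 16.87
eef_pos: [0.5124, 0.1249, 0.2308]
eef_rot: [-2.291, -2.145, 0.008]
force: [-0.0, -0.3, -8.8]
opening: 0.048
```

{"name": "step_arm", "arguments": {"offset": [[0,0,-12],[0,0,-25],[0,0,-35],[0,0,-35],[0,0,-35]], "turn": [[0,0,0],[0,0,0],[0,0,0],[0,0,0],[0,0,0]], "claw": [30,30,30,30,30]}}

```text
time: 17.28
eef_pos: [0.5139, 0.1253, 0.2667]
eef_rot: [2.293, 2.147, 0.0]
force: [0.2, -0.9, -7.3]
opening: 0.0481
```

```bash
python3 -c "
from h import *
go(550.4,388,268,99.1)
p=look('b7',(160,330,150,350),f=3.5); look('b7t',(180,290,150,350),'top',f=3.5)"
```

```text
off [264.5  19.2  -1.2] turn [ 1.000e-02 -0.000e+00 -1.287e+01] t 17.2833 pos [513.9 125.3 266.7] F [ 0.25 -0.93 -7.31] op 0.048069275323242594
```

View pics/b7.png

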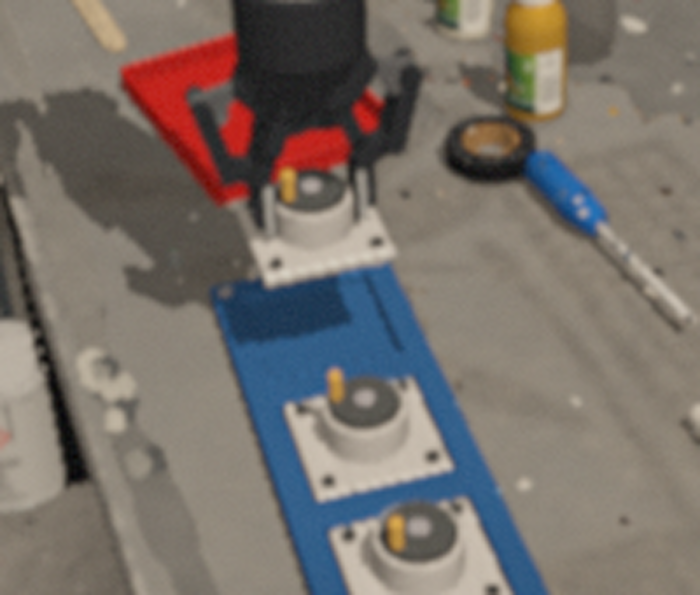

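{"name": "step_arm", "arguments": {"offset": [[15,1,0],[40,3,0],[70,5,0],[100,7,0],[130,9,0]], "turn": [[0,0,0],[0,0,-2],[0,0,-4],[0,0,-6],[0,0,-8]], "claw": [30,30,30,30,30]}}

```text
time: 17.8
eef_pos: [0.531, 0.2553, 0.2651]
eef_rot: [-2.136, -2.302, 0.004]
force: [-0.5, -0.3, -7.2]
opening: 0.0478
```

```bash
python3 -c "
from h import *
go(550.4,388,266,99.1)"
```

```text
off [130.9  29.2  -1.1] turn [-0.15  0.05 -4.81] t 17.8 pos [531.  255.3 265.1] F [-0.48 -0.33 -7.16] op 0.04784974857905373
```

{"name": "step_arm", "arguments": {"offset": [[30,7,0],[60,14,0],[90,21,0],[115,27,0],[129,29,0]], "turn": [[0,0,-1],[0,0,-2],[0,0,-3],[0,0,-4.8],[0,0,-4.8]], "claw": [30,30,30,30,30]}}

```text
time: 18.22
eef_pos: [0.551, 0.3884, 0.2646]
eef_rot: [-2.035, -2.392, -0.0]
force: [1.2, 0.3, -8.3]
opening: 0.0478
```

{"name": "step_arm", "arguments": {"offset": [[0,0,0],[0,0,10],[0,0,25],[0,0,40],[0,0,50]], "turn": [[0,0,0],[0,0,0],[0,0,0],[0,0,0],[0,0,0]], "claw": [30,30,30,30,30]}}

```text
time: 18.63
eef_pos: [0.5498, 0.3834, 0.2131]
eef_rot: [-2.04, -2.388, 0.009]
force: [-1.9, 0.0, -7.7]
opening: 0.0482
```

{"name": "step_arm", "arguments": {"offset": [[0,0,0],[0,0,0]], "turn": [[0,0,0],[0,0,0]], "claw": [30,30]}}

```text
time: 18.8
eef_pos: [0.5503, 0.384, 0.2148]
eef_rot: [-2.04, -2.388, 0.006]
force: [0.8, 0.2, -7.0]
opening: 0.0483
```

```bash
python3 -c "
from h import *
go(550.4,388,187.5,99.1)
look('b8',(130,270,130,330),f=4)"
```

```text
off [ 4.   0.8 27.3] turn [-0.2   0.11 -0.12] t 18.8 pos [550.3 384.  214.8] F [ 0.82  0.15 -6.96] op 0.04826650906221226
```

View pics/b8.png

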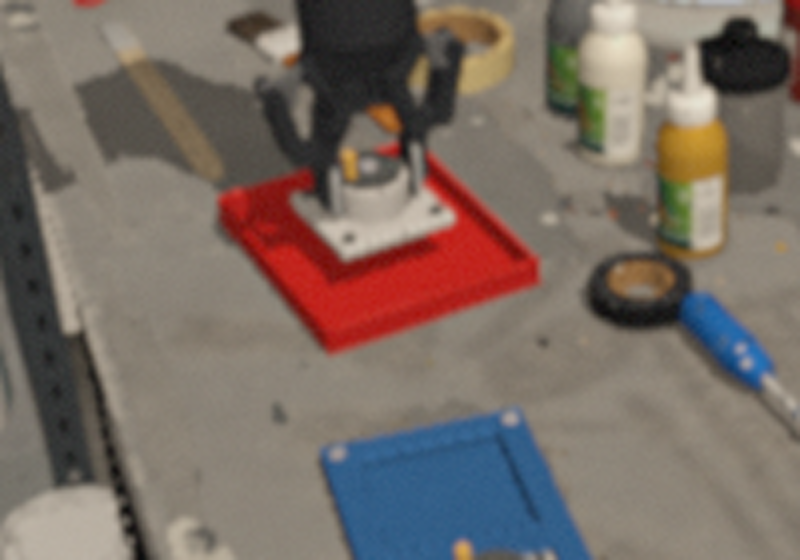

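{"name": "step_arm", "arguments": {"offset": [[3,0,7],[3,0,14],[3,0,20],[3,0,23],[3,0,23]], "turn": [[0,0,0],[0,0,0],[0,0,0],[0,0,0],[0,0,0]], "claw": [30,30,30,30,30]}}

```text
time: 19.27
eef_pos: [0.5498, 0.3879, 0.1921]
eef_rot: [-2.039, -2.389, 0.004]
force: [-0.1, 0.1, -8.3]
opening: 0.0478
```

{"name": "step_arm", "arguments": {"offset": [[0,0,1],[0,0,2],[0,0,2.5]], "turn": [[0,0,0],[0,0,0],[0,0,0]], "claw": [30,30,30]}}

```text
time: 19.52
eef_pos: [0.5506, 0.3883, 0.1912]
eef_rot: [2.04, 2.389, 0.001]
force: [-0.5, -0.1, -7.8]
opening: 0.0478
```

{"name": "step_arm", "arguments": {"offset": [[0,0,0.5],[0,0,1],[0,0,1]], "turn": [[0,0,0],[0,0,0],[0,0,0]], "claw": [30,30,30]}}

```text
time: 19.77
eef_pos: [0.5505, 0.3882, 0.1901]
eef_rot: [2.04, 2.389, 0.0]
force: [-1.0, 0.4, -8.2]
opening: 0.048
```

{"name": "step_arm", "arguments": {"offset": [[0,0,0.5],[0,0,1],[0,0,1.5],[0,0,1.5]], "turn": [[0,0,0],[0,0,0],[0,0,0],[0,0,0]], "claw": [30,30,30,30]}}

```text
time: 20.1
eef_pos: [0.5504, 0.3881, 0.1883]
eef_rot: [-2.04, -2.389, 0.0]
force: [-0.5, 0.3, -7.7]
opening: 0.0483
```

{"name": "step_arm", "arguments": {"offset": [[0,0,0.5],[0,0,1],[0,0,1]], "turn": [[0,0,0],[0,0,0],[0,0,0]], "claw": [30,30,30]}}

```text
time: 20.35
eef_pos: [0.5504, 0.3881, 0.1874]
eef_rot: [-2.04, -2.389, 0.0]
force: [-0.8, 0.7, -8.3]
opening: 0.048
```

{"name": "step_arm", "arguments": {"offset": [[0,0,0.5],[0,0,1],[0,0,1]], "turn": [[0,0,0],[0,0,0],[0,0,0]], "claw": [30,30,30]}}

```text
time: 20.6
eef_pos: [0.5504, 0.3882, 0.1872]
eef_rot: [2.04, 2.389, 0.0]
force: [-1.7, -0.8, -1.8]
opening: 0.0479
```

```bash
python3 -c "
from h import *
go(550.4,388,187.5,99.1)
look('b9',(130,270,130,330),f=4)"
```

```text
off [-0.2 -0.  -0.3] turn [ 0.01 -0.   -0.07] t 20.6 pos [550.4 388.2 187.2] F [-1.68 -0.77 -1.83] op 0.04788136308723475
```

View pics/b9.png

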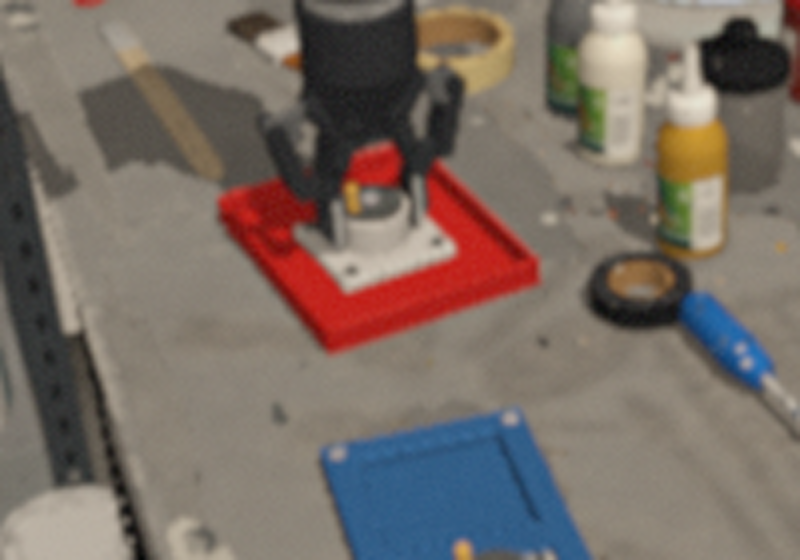

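{"name": "step_arm", "arguments": {"offset": [[0,0,0],[0,0,0],[0,0,0],[0,0,0],[0,0,0]], "turn": [[0,0,0],[0,0,0],[0,0,0],[0,0,0],[0,0,0]], "claw": [62,75,90,90,90]}}

```text
time: 21.07
eef_pos: [0.5509, 0.3884, 0.1871]
eef_rot: [2.04, 2.389, 0.002]
force: [-0.9, 0.4, 0.4]
opening: 0.0767
```

{"name": "step_arm", "arguments": {"offset": [[0,0,-10],[0,0,-30],[0,0,-60],[0,0,-95],[0,0,-130]], "turn": [[0,0,0],[0,0,0],[0,0,0],[0,0,0],[0,0,0]], "claw": [90,90,90,90,90]}}

```text
time: 21.48
eef_pos: [0.5501, 0.388, 0.3181]
eef_rot: [-2.04, -2.389, 0.001]
force: [1.1, 0.7, 0.3]
opening: 0.0769
```

{"name": "step_arm", "arguments": {"offset": [[0,-40,0],[0,-80,0],[0,-120,0],[0,-150,0],[0,-150,0]], "turn": [[0,0,0],[0,0,0],[0,0,0],[0,0,0],[0,0,0]], "claw": [90,90,90,90,90]}}

```text
time: 21.9
eef_pos: [0.3966, 0.3624, 0.3169]
eef_rot: [-2.035, -2.391, 0.009]
force: [-1.0, -0.5, -0.6]
opening: 0.077
```

```bash
python3 - <<'E'
from h import *
go(550.4,388,187.5,99.1)
for n in("top","side"):
    p=look("c0"+n,(180,290,100,380) if n=="top" else (140,350,150,390),n,2.8); w=world(p); z=w[...,2]
    for c in ((.55,.388),(.508,.022),(.502,-.082)):
        near=np.hypot(w[...,0]-c[0],w[...,1]-c[1])<.05
        q=w[near&(z>.033)&(z<.043)]; cc,rr=cv2.minEnclosingCircle((q[:,:2]*1000).astype(np.float32))
        A=np.c_[q[:,:2],np.ones(len(q))]; k=np.linalg.lstsq(A,q[:,2],rcond=None)[0]
        print(n,np.round(cc,1),round(rr,1),"z",np.median(q[:,2]).round(4),"tilt",k[:2].round(3),len(q))
E
```

```text
off [  0.9 156.7 128.5] turn [-0.34  0.13  0.09] t 21.9 pos [396.6 362.4 316.9] F [-0.96 -0.49 -0.61] op 0.07697615057432679
top [550.1 390.7] 24.7 z 0.0383 tilt [0.014 0.022] 311
top [508.5  24.2] 24.6 z 0.0385 tilt [ 0.011 -0.017] 306
top [502.1 -80.5] 24.8 z 0.0389 tilt [-0.012 -0.003] 307
side [549.  385.9] 25.2 z 0.0387 tilt [0.034 0.047] 146
side [509.1  20.3] 26.1 z 0.0393 tilt [0.024 0.076] 315
side [501.8 -82.7] 25.9 z 0.0395 tilt [0.026 0.055] 401
```

View pics/c0top.png

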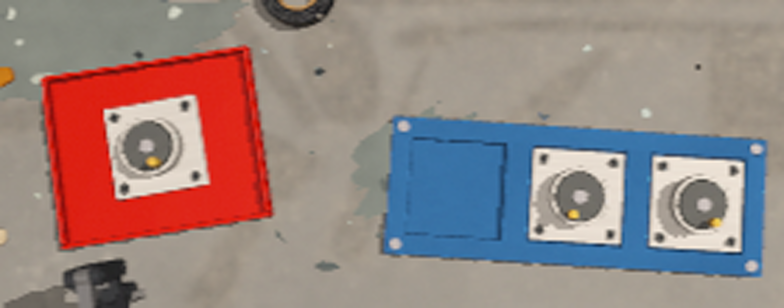

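View pics/c0side.png

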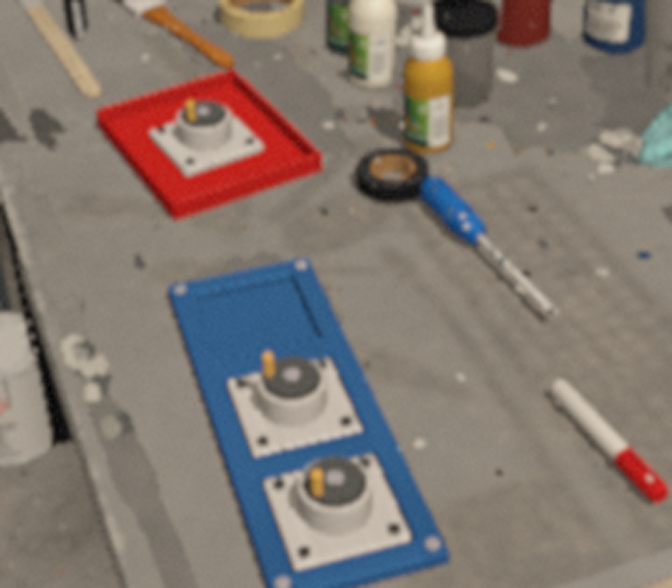

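The worn unit stands centred and flat in the tray (top view about (150,147)). The other two units are flat in their nests and the gripper is clear. I'm letting the arm settle, then handing in.

{"name": "step_arm", "arguments": {"offset": [[0,0,0],[0,0,0],[0,0,0]], "turn": [[0,0,0],[0,0,0],[0,0,0]], "claw": [90,90,90]}}

```text
time: 22.25
eef_pos: [0.4036, 0.3651, 0.3167]
eef_rot: [2.041, 2.388, 0.002]
force: [-0.5, -1.3, -0.2]
opening: 0.0771
```

```bash
python3 -c "
from h import *
print(manip.job_done())"
```

```text
the job is handed in; nothing more can be done
None
```

The worn unit was the left one (+y end of the rack). It now stands upright and released in the red tray, and the job was handed in at about 22 s.

**Drag test:**

| Unit | Force on the pin | Pin moved (top camera) |
|---|---|---|
| Left | 3–4.7 N along the push, steady | about 11 mm |
| Middle | under about 0.7 N, within sensor noise | about 10 mm |
| Right | under about 0.7 N, within sensor noise | about 11 mm |

The middle pin first measured only 7.4 mm, too close to the 7 mm limit, so I pushed it a little further. The left plate turned about 39°, more than the 30° asked for, but did not bind.

**Placing:** I lifted the left unit by its barrel and lowered it until the force showed it was standing on the tray floor. Then I opened the gripper and backed away.

**Last checks:**
- **Worn unit:** it stands within about 3 mm of the tray centre.
- **Good units:** both sit in their nests.
- **Bystanders:** the screwdriver and marker look unmoved in the last picture.
- **Tilt, where the cameras disagree:** the top camera's surface fit gave under 0.03 rad for all three units. The side camera gave up to 0.08 rad, with similar values for all three. I took that as error in its low-angle depth, since the disc heights agreed (38–39.5 mm) and the pictures show the units flat.
- **Position offset:** the two cameras also differ by 2–5 mm in y, a little more than the stated calibration.

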